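# Find and mark the high spot of fired jars on the run-out gauge, then shelve them in a row

## Task

Gauge the lidded jars standing on the left of the bench in batch order, from the robot's left to its right: seat the jar down in the turntable's recess, turn the crank slowly, stop it with the jar's high spot at the feeler (where the pointer reads highest) and press the marker's pad fully down there and nowhere else. Then stand the jar on the shelf. In the end the jars stand upright side by side, one to a cork disc, in that same order from the left end with no disc skipped; leave the other things on the bench where they are.

Things in the scene. Friction and masses are not known exactly. Their poses are not given: they have to be found in the camera images.
- jar_a: white ceramic jar, lid stuck on, 0.42 kg, thick-bottomed, 92 mm tall. Foot 65 mm across, bevelled to 60 in its lowest 5 mm; belly 76 mm across, 22 to 56 mm up; lid 56 mm across, 69 to 92 mm up: grip it here. One kiln bulge, about 35 mm wide, 5 mm proud, somewhere round the belly: its high spot. Origin: centre of underside, z up. Leftmost (greatest y) at the start; may be absent
- jar_b: white ceramic jar, lid stuck on, 0.42 kg, thick-bottomed, 92 mm tall. Foot 65 mm across, bevelled to 60 in its lowest 5 mm; belly 76 mm across, 22 to 56 mm up; lid 56 mm across, 69 to 92 mm up: grip it here. One kiln bulge, about 35 mm wide, 5 mm proud, somewhere round the belly: its high spot. Origin: centre of underside, z up. Second from the left at the start; may be absent
- jar_c: white ceramic jar, lid stuck on, 0.42 kg, thick-bottomed, 92 mm tall. Foot 65 mm across, bevelled to 60 in its lowest 5 mm; belly 76 mm across, 22 to 56 mm up; lid 56 mm across, 69 to 92 mm up: grip it here. One kiln bulge, about 35 mm wide, 5 mm proud, somewhere round the belly: its high spot. Origin: centre of underside, z up. Third from the left (least y) at the start; may be absent
- stand: run-out gauge, a fixed pale casting 370 mm long (y), 150 mm wide (x), 30 mm high. Origin on the bench under the turntable's axis; +y points to the feeler, -y to the crank, z up. Turntable: aluminium disc 120 mm across, top 52 mm above the bench, with a round recess 67 mm across and 8 mm deep in its middle that takes a jar's foot with 1 mm to spare all round
- seat (a point): centre of the recess floor, on the turntable's axis, 44 mm above the bench: a seated jar's origin is here
- crank (a joint): angle of the crank's dark hand wheel (100 mm across, top 62 mm above the bench), rad, no end stops, grows counter-clockwise from above, 0 with the knob towards the stand's +x. A belt turns the turntable with it, one to one, same way. It turns easily (about 1 N at the knob) and stays where it is left
- crank_axis (a point): point on the crank's upright axis, 165 mm from the turntable's axis along the stand's -y, at the height of knob_grip, 102 mm above the bench
- knob_grip (a point): on the axis of the crank's upright black knob, 20 mm thick, spinning freely on its pin 38 mm from the crank's axis; 15 mm below the knob's top (top 117 mm, lower end 65 mm above the bench). The gripper may hold it from above and follow the circle without turning
- feeler (a joint): angle of the feeler lever about its upright pivot, rad: grows 0.02 per mm that the belly pushes the ball out (stand's +y); -0.13 with no jar, within 0.02 of 0 on the plain belly, about 0.1 at the top of the bulge. Light spring (0.6 N). Its pointer, red tip 130 mm from the pivot towards the stand's -x, swings to the stand's -y over a white scale as it grows
- feeler_ball (a point): centre of the feeler's steel ball, 12 mm across, 78 mm above the bench, which touches the belly on the stand's +y side of the turntable's axis. A jar lowered from above pushes it aside
- marker (a joint): angle of the marker, a spring rocker that puts a felt tip to the belly just above the feeler's ball: 0 at rest, 0.3 rad with its pad fully down on the stop; marks from 0.22
- marker_pad (a point): middle of the top of the marker's steel pad (30 mm by 28 mm), 130 mm above the bench, 120 mm from the turntable's axis along the stand's +y; pressed straight down it travels 15 mm, with 1 to 3 N, and springs back
- shelf: a fixed low bench shelf, board 400 mm long (y) by 150 mm deep (x), its top 50 mm above the bench, an 18 mm high rail along the back. Origin on the bench under its middle; -x is its front, towards the robot; +y is its left end as the robot sees it
- place1 (a point): centre of the left cork disc (60 mm across, flush with the board); a shelved jar's origin is here
- place2 (a point): centre of the middle cork disc, 115 mm from the left one
- place3 (a point): centre of the right cork disc, 115 mm further
- caliper: a digital caliper lying flat, 190 mm long, 10 mm thick; to be left alone. Origin: its middle
- tweezers: steel tweezers lying flat, 120 mm long, 3 mm thick; to be left alone. Origin: their middle
- bottle: an amber bottle, 56 mm across, 110 mm tall; to be left alone. Origin: centre of its underside
- beaker: a glass beaker, 68 mm across the rim, 85 mm tall; to be left alone. Origin: centre of its underside
- tile: a white ceramic circuit tile, 36 mm square, 4 mm thick; to be left alone. Origin: centre of its underside
- crucible: a straight open white crucible without lid, 74 mm across, 85 mm tall; to be left alone. Origin: centre of its underside

How it is judged:
On the way, in this order (a step that is already met when the one before it is completed fails the run):
1. the first jar, if there, sits in the recess, stopped with its high spot at the feeler, and is marked there (distance between jar_a and seat below 0.006 m and horizontal distance between feeler_ball and jar_a above 0.0465 m and z of marker_pad in the frame of jar_a below 0.0755 m and angular speed of jar_a below 0.15 rad/s), for 0.1 s.
2. the second jar, if there, sits in the recess, stopped with its high spot at the feeler, and is marked there (distance between jar_b and seat below 0.006 m and horizontal distance between feeler_ball and jar_b above 0.0465 m and z of marker_pad in the frame of jar_b below 0.0755 m and angular speed of jar_b below 0.15 rad/s), for 0.1 s.
3. the third jar, if there, sits in the recess, stopped with its high spot at the feeler, and is marked there (distance between jar_c and seat below 0.006 m and horizontal distance between feeler_ball and jar_c above 0.0465 m and z of marker_pad in the frame of jar_c below 0.0755 m and angular speed of jar_c below 0.15 rad/s), for 0.1 s.
At the end, for the whole second after the job is handed in: every jar present stands upright (within 6 degrees) and still on its own cork disc, within 15 mm of the disc's centre, in batch order from the left: two jars on the left and middle discs, three jars on all (distance between jar_a and place1 below 0.015 m and (distance between jar_b and place1 below 0.015 m or distance between jar_b and place2 below 0.015 m) and (distance between jar_c and place2 below 0.015 m or distance between jar_c and place3 below 0.015 m) and (distance between jar_a and place1 below 0.015 m or distance between jar_b and place1 below 0.015 m) and (distance between jar_b and place2 below 0.015 m or distance between jar_c and place2 below 0.015 m) and angle between each of jar_a, jar_b, jar_c's own z axis and vertical below 0.1 rad and linear speed of each of jar_a, jar_b, jar_c below 0.02 m/s); the robot touches nothing.
It fails at once if the crank is spun fast (over 5 rad/s) (velocity of joint crank above 5 rad/s or velocity of joint crank below -5 rad/s).
It fails at once if the marker is pressed where there is no high spot (reading below 0.035 rad) or with no jar there (value of joint marker above 0.22 rad and value of joint feeler below 0.035 rad).
It fails at once if one of the other things on the bench is moved by more than 60 mm (distance of any of caliper, tweezers, bottle, beaker, tile, crucible from where it was at the start of the episode above 0.06 m).
Of jar_a, jar_b, jar_c only 2 to 3 are there at a start; the rules pass over those that are not, and their reading is None.
At some moment in a run one of jar_a, jar_b, jar_c may be knocked a few centimetres aside while the robot is not near it.
It also fails if it takes over 210 s, if anything falls off the work surface, if the arm or the gripper's body presses on something with over 40 N, if the wrist force passes 120 N, or if a joint passes its speed limit or range.

## Robot

A 6-joint arm with a two-finger parallel gripper is mounted at the origin on the work surface. World frame = base frame: x ahead of the robot, y to its left, z up, the work surface at z = 0. Lengths are in m, angles in rad, forces in N, time in s.
With the tool pointing down it reaches from about 0.275 to 1 m from the base axis. Payload 8.4 kg.
Tool frame: the origin (TCP) lies on the centre line of the jaws, within the pads' length; the fingertips stand 17 mm ahead of it and the grasp point (between the pads) lies 2 mm behind it (bot.tcp_to_tips is the z of the fingertips in the tool frame, in m); z points along the fingers, y is the line along which they close (so a half turn about z gives the same grasp; the last joint's range is limited). The gripper opens to 85 mm and grips with 20 to 120 N. Pads are 22 mm wide; open, the fingers measure 114 mm over their backs; the gripper's body (76 mm by 85 mm) begins 54 mm behind the grasp point. The pads swing forward as they close: fully open they stand 13 mm farther back than shut.
Start: joints at [1.122, 0.353, 1.633, -0, 1.155, -0.002], TCP at [0.27, 0.564, 0.21] pointing down, gripper open.
Joint ranges: [-2.63, 2.63], [-0.92, 2.1], [0.06, 2.66], [-1.3, 4.44], [0, 2.69], [-3.02, 3.02]. Speed limits (rad/s): [2.22, 2.22, 2.79, 3.14, 3.14, 3.14].

## Interface

Orientations are given as a unit quaternion [x, y, z, w].
In Python, from workcell import bot, hand, kinematics, get_obs, vision, hand_in gives the robot as it stands. The module is installed in compiled form; this text tells all that it offers. Calls block until the motion is done:
- bot.reach(position, orientation): joint-space move of the TCP to a pose.
- bot.servo_line(position, ori=None, velocity=0.15): straight line of the TCP; ori=None keeps the orientation; velocity is the mean speed in m/s.
- bot.goto_joints(angles): joint-space move.
- hand.move_gripper(opening, strength=None): finger opening in m; strength is the grip in N (None keeps the last); returns when the fingers have stopped.
- bot.dwell(seconds).
- kinematics.solve_ik(position, orientation): joint angles nearest the present ones, or None.
- get_obs(): the state.
- vision.read_camera(name): name is "side" or "top" or "wrist"; returns a dict with "frame" (384x512x3 uint8, red, green, blue), "intrinsics" (3x3 intrinsics, pixels), "view" (4x4, takes a point from world to camera coordinates). Camera axes: x right, y down, z forward; pixel columns grow to the right and rows downward; lengths in m; the calibration is good to about 2 mm. A picture is of the moment at which its call begins. There is no depth.
A pose or a line that the arm cannot do raises bot.IKError and nothing moves.
- hand_in(): hands the job in; it is judged then, once.
The state is a dict: "time_s": time; "joint_pos": joint angles; "joint_vel": joint speeds; "joint_efforts": joint torques, N m; "position": TCP position; "orientation": TCP orientation; "wrist_force": force on the tool from outside, world axes, zero at the start; "ft_torque": the same for the moment, N m; "gripper_width": finger opening in m; "grip_force": force on a finger pad.
Only numpy, scipy, OpenCV 4.12 (cv2) and the standard library are available. Lean on these libraries where they do the work, as an engineer would, in place of code of your own. Each camera call takes 0.05 s, during which the arm holds its last target. There are 200 camera calls.

## Working session

There is one attempt and no reset: what is moved stays moved. The work goes in short steps, each a Python script; the robot and the scene stay as the last script left them, time stands still between calls to the robot, and variables do not carry over. Pictures are saved under pics/ and viewed, at most 14 in all, crops included, and the job is handed in when it is done.

```bash
mkdir -p pics; cat > h.py <<'E'
import numpy as np, cv2
from workcell import bot, hand, kinematics, get_obs, vision, hand_in
def cam(n):
    d=vision.read_camera(n); return d["frame"],np.array(d["intrinsics"]),np.array(d["view"])
def save(im,name,s=1.5):
    cv2.imwrite("pics/"+name,cv2.cvtColor(cv2.resize(im,None,fx=s,fy=s,interpolation=cv2.INTER_CUBIC),cv2.COLOR_RGB2BGR))
def ray(K,V,uv,z):
    R,t=V[:3,:3],V[:3,3]; c=-R.T@t
    d=R.T@np.linalg.inv(K)@np.array([uv[0],uv[1],1.]); return c+d*(z-c[2])/d[2]
def proj(K,V,p):
    q=K@(V[:3,:3]@np.array(p,float)+V[:3,3]); return q[:2]/q[2]
E
python3 - <<'E'
from h import *
for n in("top","side"):
    f,K,V=cam(n); save(f,n+"0.png"); np.savez(n+"0.npz",f=f,K=K,V=V)
    print(n,K.tolist(),(-V[:3,:3].T@V[:3,3]).round(3),V[:3,:3].round(2).tolist())
o=get_obs();print(o["orientation"],o["time_s"],bot.tcp_to_tips)
E
```

```text
top [[417.59491178807104, 0.0, 256.9085921473857], [0.0, 417.59491178807104, 194.83355660598], [0.0, 0.0, 1.0]] [ 0.287 -0.004  1.194] [[-0.0, -1.0, 0.0], [-0.98, 0.0, -0.18], [0.18, -0.0, -0.98]]
side [[384.3721812729099, 0.0, 254.43132355543187], [0.0, 384.3721812729099, 192.20981186289106], [0.0, 0.0, 1.0]] [ 0.15  -0.802  0.831] [[0.9, -0.43, -0.02], [-0.29, -0.58, -0.76], [0.32, 0.69, -0.65]]
[ 2.21531370e-01  9.75153055e-01 -5.89927702e-04 -1.49793033e-04] 0.1 0.017
```

View pics/top0.png

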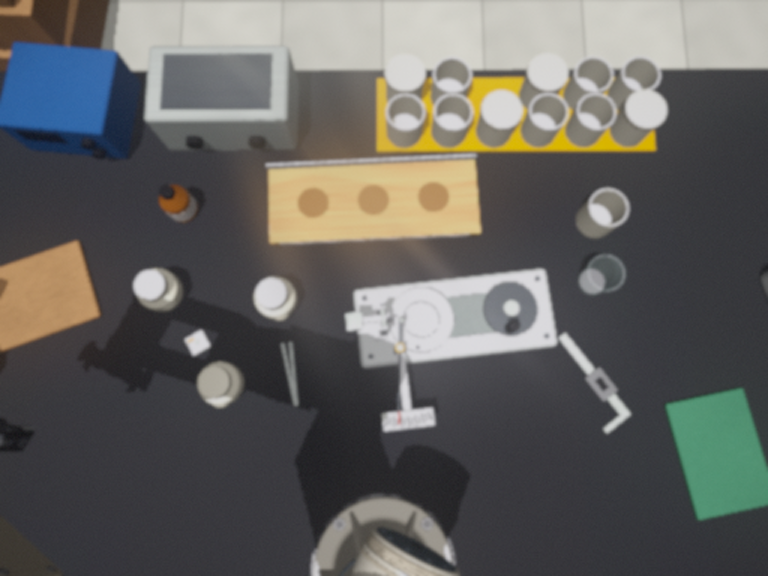

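View pics/side0.png

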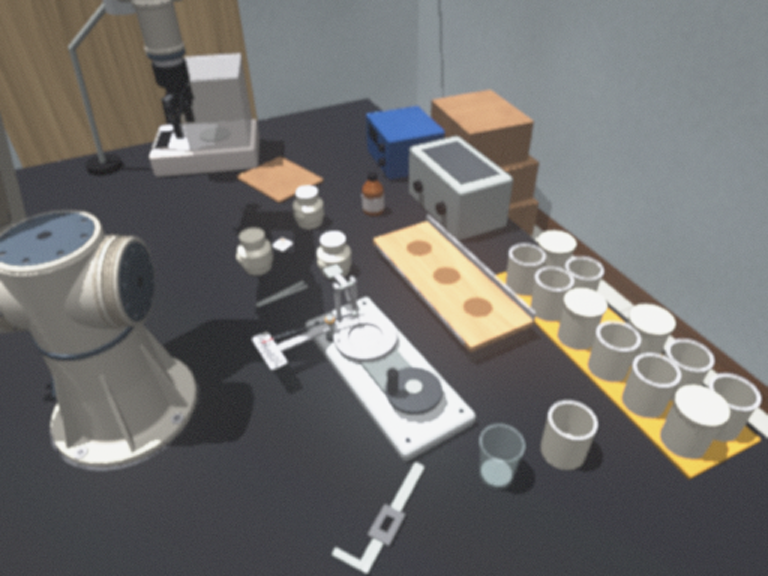

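The top view (x1.5) shows three lidded jars at about (150,284), (216,378) and (271,292). The stand's turntable is at (421,319), the crank wheel at (511,307) and the cork discs at (313,203), (373,199) and (433,196). Other things are clear of these.

```bash
cat > m.py <<'E'
from h import *
d=np.load("top0.npz");f,K,V=d["f"],d["K"],d["V"]
hsv=cv2.cvtColor(f,cv2.COLOR_RGB2HSV);g=cv2.cvtColor(f,cv2.COLOR_RGB2GRAY)
def blob(mask,c,r=22):
    m=np.zeros_like(mask);cv2.circle(m,(int(c[0]),int(c[1])),r,255,-1)
    n,l,s,ce=cv2.connectedComponentsWithStats(mask&m)
    i=1+np.argmax(s[1:,4]);return ce[i],s[i]
# cork
for c in((313,203),(373,199),(433,196)):
    c=np.array(c)/1.5; b,s=blob(((hsv[...,2]<170)&(hsv[...,1]>70)).astype(np.uint8)*255,c,14)
    print("cork",b.round(1),s,ray(K,V,b,.05).round(4))
# wheel
b,s=blob((g<110).astype(np.uint8)*255,np.array((511,307))/1.5,19);print("wheel",b,s,ray(K,V,(s[0]+s[2]/2,s[1]+s[3]/2),.062).round(4))
for x in((485,336,10,26),):
    pass
c=(421/1.5,319/1.5)
for r0,r1,z in((8,14,.052),(19,25,.052)):
    R=g[180:250,235:330];h=cv2.HoughCircles(cv2.resize(R,None,fx=4,fy=4,interpolation=cv2.INTER_CUBIC),cv2.HOUGH_GRADIENT,1,200,param1=80,param2=15,minRadius=r0*4,maxRadius=r1*4)
    if h is not None:
        u=h[0,0]/4;print("tt",u+[235,180,0],ray(K,V,u[:2]+[235,180],z).round(4))
for c in((150,284),(216,378),(271,292)):
    c=(np.array(c)/1.5).astype(int);x0,y0=c-22
    R=g[y0:y0+44,x0:x0+44];h=cv2.HoughCircles(cv2.resize(R,None,fx=4,fy=4,interpolation=cv2.INTER_CUBIC),cv2.HOUGH_GRADIENT,1,200,param1=80,param2=12,minRadius=36,maxRadius=52)
    if h is not None:
        u=h[0,0]/4+[x0,y0,0];print("lid",u*1.5,ray(K,V,u[:2],.092).round(4))
v=f.copy()
cv2.imwrite("pics/top_crop.png",cv2.cvtColor(np.hstack([cv2.resize(f[175:295,215:375],(640,480),interpolation=cv2.INTER_CUBIC)]),cv2.COLOR_RGB2BGR))
E
python3 m.py
```

```text
Traceback (most recent call last):
  File "m.py", line 10, in <module>
    c=np.array(c)/1.5; b,s=blob(((hsv[...,2]<170)&(hsv[...,1]>70)).astype(np.uint8)*255,c,14)
                           ~~~~^^^^^^^^^^^^^^^^^^^^^^^^^^^^^^^^^^^^^^^^^^^^^^^^^^^^^^^^^^^^^^
  File "m.py", line 7, in blob
    i=1+np.argmax(s[1:,4]);return ce[i],s[i]
        ~~~~~~~~~^^^^^^^^^
ValueError: attempt to get argmax of an empty sequence
```

```bash
python3 - <<'E'
s=open('m.py').read()
s=s.replace("b,s=blob(((hsv[...,2]<170)&(hsv[...,1]>70)).astype(np.uint8)*255,c,14)","x0,y0=(c-15).astype(int);P=g[y0:y0+30,x0:x0+30];T,_=cv2.threshold(P,0,255,cv2.THRESH_OTSU);b,s=blob((g<T).astype(np.uint8)*255,c,15)")
open('m.py','w').write(s)
E
python3 m.py
```

```text
cork [208.4 134.7] [199 125  20  20 315] [0.6686 0.1316 0.05  ]
cork [248.3 132.7] [238 123  21  20 327] [0.6741 0.0174 0.05  ]
cork [288.6 131. ] [279 122  20  19 310] [ 0.6788 -0.0977  0.05  ]
wheel [341.16842105 216.54736842] [336 211  11  12  95] [ 0.4287 -0.2369  0.062 ]
lid [149.0625     284.0625      15.07500029] [0.5024 0.4171 0.092 ]
lid [216.1875     382.6875      19.27500057] [0.3269 0.2892 0.092 ]
lid [271.6875     296.8125      19.23749971] [0.4783 0.1968 0.092 ]
```

View pics/top_crop.png

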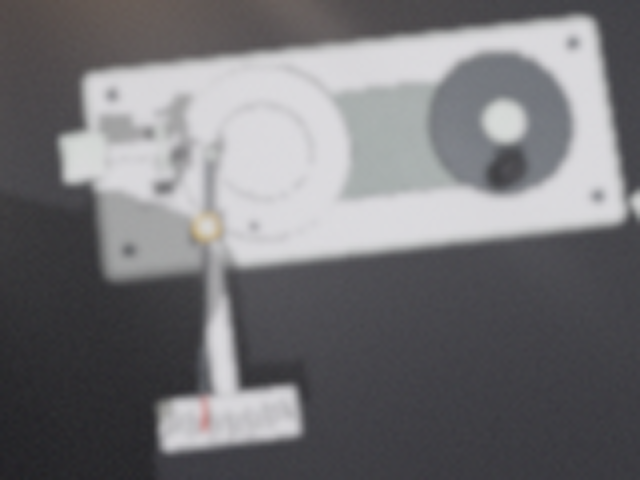

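Cork spacing measures 114 and 115 mm, as specified. In the crop, the recess centre is at (264,150), the wheel hub at (501,122), the knob at (507,166), which is on the robot side, and the red pointer tip at (206,412). Next I compute the stand pose and look from close by.

```bash
cat >> h.py <<'E'
def q(psi):
    t=(psi+np.pi/2)/2; return [np.cos(t),np.sin(t),0,0]
E
python3 - <<'E'
from h import *
d=np.load("top0.npz");K,V=d["K"],d["V"]
px=lambda c:(np.array(c)+.5)/4+[215,175]-.5
T=ray(K,V,px((264,150)),.052);W=ray(K,V,px((501,122)),.064)
print("T",T,"W",W,np.linalg.norm((T-W)[:2]),"yaw+y",np.degrees(np.arctan2(*(T-W)[[1,0]])))
sc=[ray(K,V,px(c),.03) for c in((112,95),(572,43),(598,196),(128,250))];print(np.round(sc,4),"mid",np.mean(sc,0))
print("tip",ray(K,V,px((206,412)),.07))
q0=get_obs()["orientation"]
for n,p in(("st",[T[0],T[1],.36]),("ja",[.5024,.4171,.32])):
    a=np.arctan2(p[1],p[0])
    best=min((kinematics.solve_ik(p,q(s)) for s in np.radians([0,90,180,-90])),key=lambda j:9 if j is None else abs(j[5]))
    bot.goto_joints(best); f,K,V=cam("wrist");save(f,"w_%s.png"%n);np.savez("w_%s.npz"%n,f=f,K=K,V=V)
    o=get_obs();print(n,np.round(best,2),(-V[:3,:3].T@V[:3,3]).round(3),V[:3,:3].round(2).tolist(),o["time_s"],o["position"],K[0,0])
E
```

```text
T [ 0.44421842 -0.071519    0.052     ] W [ 0.46121431 -0.23336922  0.064     ] 0.16274014423306668 yaw+y 95.99465694575863
[[ 0.4869  0.0341  0.03  ]
 [ 0.5231 -0.293   0.03  ]
 [ 0.4138 -0.3061  0.03  ]
 [ 0.3775  0.0228  0.03  ]] mid [ 0.45032669 -0.13555062  0.03      ]
tip [ 0.26741609 -0.02963359  0.07      ]
st [-0.16 -0.05  1.78 -0.    1.41 -0.16] [ 0.444 -0.005  0.523] [[1.0, 0.0, -0.0], [0.0, -0.96, 0.26], [0.0, -0.26, -0.96]] 2.55 [ 0.44437935 -0.07097902  0.35978229] 265.830774636228
ja [ 0.69  0.32  1.44 -0.    1.38  0.69] [0.502 0.482 0.484] [[1.0, -0.0, 0.0], [-0.0, -0.96, 0.26], [0.0, -0.26, -0.96]] 4.3917 [0.50303957 0.41599843 0.32043383] 265.830774636228
```

View pics/w_st.png

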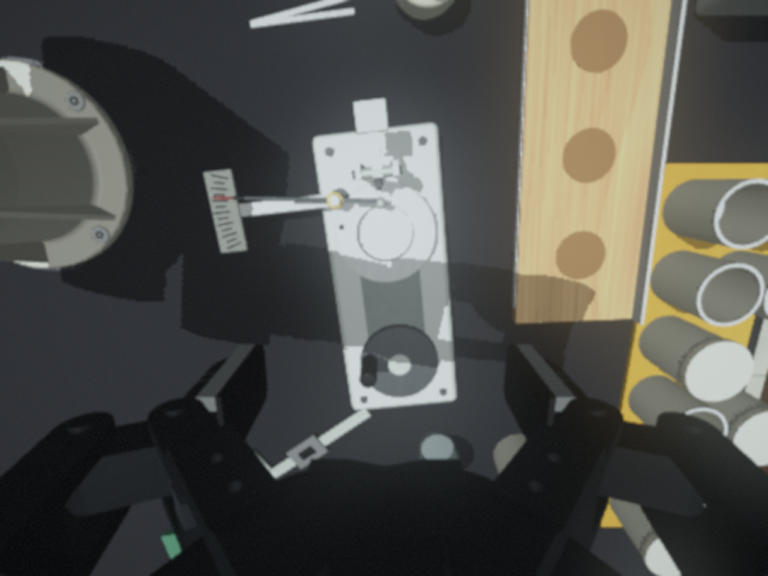

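View pics/w_ja.png

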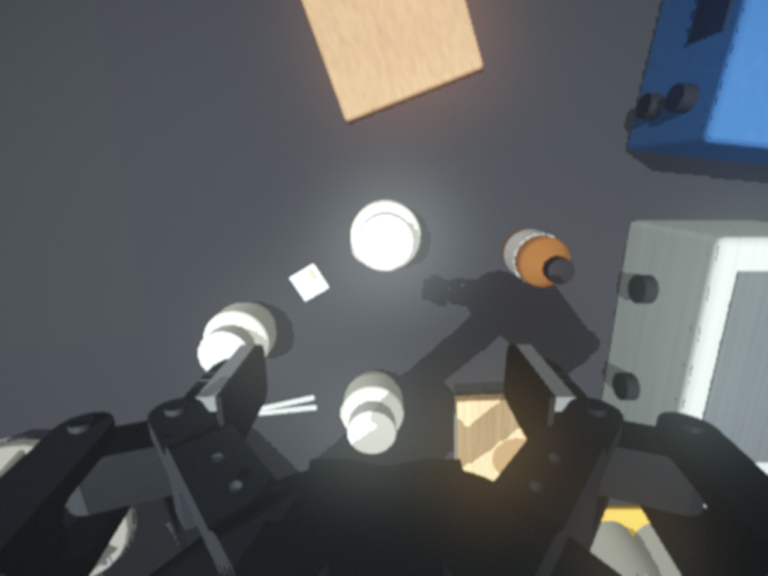

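The wrist view over the stand shows the recess at (385,233), the wheel hub at (399,365), the knob leaning to about (369,370) and the red tip at (222,198). Over jar_a the lid is at (383,242); jar_b's lid is at about (222,352) and jar_c's at (371,428).

```bash
cat >> h.py <<'E'
def lids(f,K,V,guess,rad=None,show=False):
    """lid centres: circle of 28 mm radius at z=.092(+base) near guess [x,y,z]"""
    c=proj(K,V,guess); r=np.linalg.norm(proj(K,V,np.add(guess,[.028,0,0]))-proj(K,V,np.add(guess,[-.028,0,0])))/2
    S=4;w=int(2.2*r);x0,y0=int(c[0])-w,int(c[1])-w;x0=max(x0,0);y0=max(y0,0)
    g=cv2.cvtColor(f,cv2.COLOR_RGB2GRAY)[y0:y0+2*w,x0:x0+2*w]
    h=cv2.HoughCircles(cv2.resize(g,None,fx=S,fy=S,interpolation=cv2.INTER_CUBIC),cv2.HOUGH_GRADIENT_ALT if 0 else cv2.HOUGH_GRADIENT,1,6,param1=60,param2=10,minRadius=int(r*S*.9),maxRadius=int(r*S*1.12))
    out=[]
    for u in (h[0][:6] if h is not None else []):
        p=(u[:2]+.5)/S-.5+[x0,y0]; out.append(np.r_[ray(K,V,p,guess[2]),u[2]/S/r])
    return np.array(out)
E
python3 - <<'E'
from h import *
P=lambda c:(np.array(c)+.5)/1.5-.5
d=np.load("w_st.npz");K,V=d["K"],d["V"]
T=ray(K,V,P((385,233)),.052);W=ray(K,V,P((399,365)),.064);print("T",T,"W",W,np.linalg.norm((T-W)[:2]),np.degrees(np.arctan2(*(T-W)[[1,0]])))
sc=[ray(K,V,P(c),.03) for c in((329,152),(423,141),(443,392),(363,400))];print(np.round(sc,4),"mid",np.mean(sc,0))
print("cork",[ray(K,V,P(c),.05).round(4) for c in((599,41),(589,155),(581,254))])
print("knobtop",ray(K,V,P((369,361)),.117))
d=np.load("w_ja.npz");K,V=d["K"],d["V"]
for c in((383,242),(222,352),(371,430)):print("lid",ray(K,V,P(c),.092))
for gss in([.5024,.4171,.092],[.327,.289,.092],[.478,.197,.092]):
    print(lids(d["f"],K,V,gss).round(4)); t=np.load("top0.npz");print(" top",lids(t["f"],t["K"],t["V"],gss).round(4))
E
```

```text
T [ 0.44335386 -0.07249968  0.052     ] W [ 0.46126476 -0.23807477  0.064     ] 0.1665410183715425 96.17390032654619
[[ 0.3773  0.0198  0.03  ]
 [ 0.4876  0.0322  0.03  ]
 [ 0.524  -0.2963  0.03  ]
 [ 0.413  -0.3089  0.03  ]] mid [ 0.45047362 -0.13832469  0.03      ]
cork [array([0.6689, 0.1305, 0.05  ]), array([0.6739, 0.0159, 0.05  ]), array([ 0.6798, -0.0979,  0.05  ])]
knobtop [ 0.42569885 -0.2063702   0.117     ]
lid [0.50016328 0.41686487 0.092     ]
lid [0.32783796 0.29848812 0.092     ]
lid [0.48610081 0.20219368 0.092     ]
[[0.501  0.4167 0.092  1.0187]
 [0.5007 0.4141 0.092  1.0916]
 [0.5025 0.4205 0.092  0.9418]
 [0.4984 0.4167 0.092  1.1062]
 [0.5073 0.4197 0.092  1.0174]
 [0.4995 0.419  0.092  1.0771]]
 top [[0.5035 0.4181 0.092  1.0024]
 [0.5007 0.4213 0.092  0.9756]
 [0.4864 0.4077 0.092  1.0561]
 [0.5027 0.41   0.092  1.0829]
 [0.5048 0.4142 0.092  0.9488]
 [0.5061 0.4015 0.092  0.9731]]
[[0.3382 0.3145 0.092  1.0681]
 [0.3585 0.3238 0.092  1.0523]
 [0.3603 0.3263 0.092  0.9544]
 [0.3364 0.3166 0.092  0.9861]
 [0.3271 0.2932 0.092  1.0019]
 [0.3472 0.3097 0.092  1.0998]]
 top [[0.3279 0.2968 0.092  0.9674]
 [0.3336 0.2787 0.092  1.069 ]
 [0.3311 0.2937 0.092  1.069 ]
 [0.3162 0.2839 0.092  1.0944]
 [0.333  0.2741 0.092  1.0182]
 [0.324  0.2973 0.092  0.942 ]]
[[0.4867 0.2056 0.092  1.0681]
 [0.4862 0.1948 0.092  1.0133]
 [0.4867 0.2085 0.092  0.9844]
 [0.4919 0.223  0.092  1.0848]
 [0.4858 0.2027 0.092  0.9966]
 [0.4802 0.2235 0.092  1.0179]]
 top [[0.4855 0.198  0.092  1.1011]
 [0.4841 0.202  0.092  1.0744]
 [0.4889 0.2008 0.092  0.9944]
 [0.4705 0.1962 0.092  1.1011]
 [0.4801 0.2025 0.092  1.1011]
 [0.4726 0.2016 0.092  1.0744]]
```

```bash
cat >> h.py <<'E'
T=np.array([.4436,-.0722]);W=np.array([.4612,-.2362]);PSI=np.radians(6.1)
ST=np.array([[np.cos(PSI),-np.sin(PSI)],[np.sin(PSI),np.cos(PSI)]])  # stand axes in world
HOLD=.089
def go(p,psi):
    for s in (psi,psi+np.pi,psi-np.pi):
        j=kinematics.solve_ik(list(p),q(s))
        if j is not None and abs(j[5])<2: bot.goto_joints(j); return
    raise Exception("ik %s"%p)
def fz(): return np.array(get_obs()["wrist_force"])
def pick(xy,base=0.,psi=0.,top=.30):
    hand.move_gripper(.085); go([*xy,top],psi)
    bot.servo_line([*xy,base+HOLD+.03],velocity=.2); bot.servo_line([*xy,base+HOLD],velocity=.05)
    print("pre",fz().round(1)); hand.move_gripper(.03,40); o=get_obs();print("grip",o["gripper_width"],o["grip_force"],o["time_s"])
    bot.servo_line([*xy,base+HOLD+.02],velocity=.05); print("lift",fz().round(1)); bot.servo_line([*xy,top],velocity=.25)
def lower(xy,base,psi,top=.30,over=.0):
    go([*xy,top],psi); bot.servo_line([*xy,base+HOLD+.03],velocity=.2)
    f0=fz()[2]
    for z in np.arange(.027,-.0025+over,-.0025):
        bot.servo_line([*xy,base+HOLD+z],velocity=.03); d=fz()[2]-f0
        if d>6: break
    print("lower stop z",round(z,4),"dF",(fz()).round(1),round(d,1)); return z
E
python3 - <<'E'
from h import *
pick([.5008,.4170]); z=lower(T,.044,PSI)
f,K,V=cam("wrist");save(f,"seat_a.png",1); o=get_obs();print(o["gripper_width"],o["time_s"],o["position"])
E
```

```text
pre [ 0.3 -1.1  0.3]
grip 0.030311250815361828 0.0 7.2417
lift [-0.6  0.3  0.8]
lower stop z -0.0005 dF [-0.4 -0.2  0.1] 0.2
0.029495519172991373 14.3833 [ 0.44353014 -0.07218709  0.13241273]
```

View pics/seat_a.png

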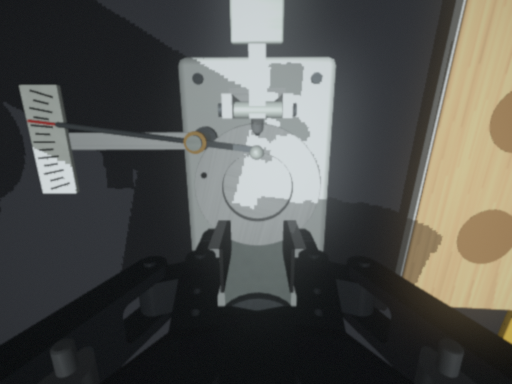

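The gripper closed empty. The seat view shows the bare recess at (257,186), so I'll check what happened to jar_a.

```bash
python3 - <<'E'
from h import *
f,K,V=cam("wrist");print("T",ray(K,V,(257.5,186),.052),"scr",[ray(K,V,c,.03).round(4) for c in((197.5,78.5),(316,78))])
bot.servo_line([*T,.30],velocity=.3); hand.move_gripper(.085)
f,K,V=cam("top");save(f[120:330,60:300],"top1.png",3);np.savez("top1.npz",f=f,K=K,V=V)
E
```

```text
T [ 0.44329649 -0.07057958  0.052     ] scr [array([0.3773, 0.0206, 0.03  ]), array([0.487 , 0.0328, 0.03  ])]
```

View pics/top1.png

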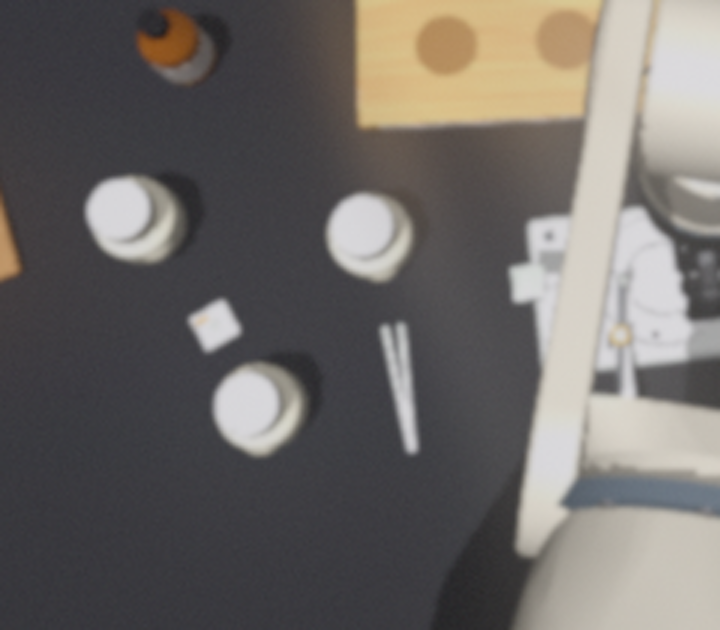

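Jar_a's lid is at crop (121,210), so it hasn't moved: the fingers passed it without gripping. I'll descend again and look before closing.

```bash
python3 - <<'E'
from h import *
xy=[.5008,.4170]
go([*xy,.25],0); bot.servo_line([*xy,.12],velocity=.2);bot.servo_line([*xy,.089],velocity=.05)
o=get_obs();print(o["position"],o["orientation"],o["gripper_width"],o["wrist_force"])
f,K,V=cam("wrist");f2,_,_=cam("top")
hand.move_gripper(.06,40);o=get_obs();print(o["gripper_width"],o["grip_force"]);f3,_,_=cam("wrist")
save(np.hstack([f,f3]),"dbg.png",.78)
E
```

```text
[0.50088641 0.41709053 0.08899798] [7.07103229e-01 7.07110333e-01 1.63201290e-05 2.90468367e-06] 0.08524620301037587 [-0.27184858 -0.60262955 -0.69858462]
0.060305516707631984 0.0
```

View pics/dbg.png

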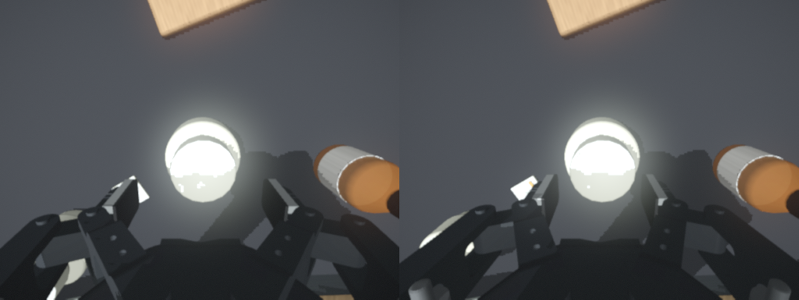

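```bash
python3 - <<'E'
from h import *
f,K,V=cam("wrist");f2,K2,V2=cam("top")
print("lid from wrist",ray(K,V,(260,218),.092),"cam",-V[:3,:3].T@V[:3,3], "tcp proj",proj(K,V,get_obs()["position"]), "tcp opt+", V.round(3).tolist())
d=np.load("top1.npz");print("top1 lid",ray(d["K"],d["V"],(121/3+60,120+70),.092))
print(lids(f,K,V,[.5,.455,.092]).round(4))
E
```

```text
lid from wrist [0.50220663 0.41909399 0.092     ] cam [0.49995894 0.48260708 0.25249343] tcp proj [257.79372373 219.29226024] tcp opt+ [[1.0, 0.0, 0.0, -0.5], [0.0, -0.965, 0.264, 0.399], [0.0, -0.264, -0.965, 0.371], [0.0, 0.0, 0.0, 1.0]]
top1 lid [0.50071388 0.41438913 0.092     ]
[[0.5019 0.4284 0.092  1.0769]
 [0.5025 0.4206 0.092  0.9315]
 [0.5025 0.4303 0.092  1.017 ]
 [0.5014 0.4266 0.092  1.1128]
 [0.5012 0.4294 0.092  1.0404]
 [0.5022 0.4224 0.092  0.98  ]]
```

```bash
python3 - <<'E'
from h import *
xy=[.5013,.4175]
for z in(.082,.075,.068,.061):
    hand.move_gripper(.085);bot.servo_line([*xy,z],velocity=.05); hand.move_gripper(.05,30);o=get_obs()
    print(z,o["gripper_width"],o["grip_force"],np.round(o["wrist_force"],1),o["time_s"])
    if o["gripper_width"]>.052: break
f,K,V=cam("wrist");save(f,"dbg2.png",1)
E
```

```text
0.082 0.050184550431812906 0.0 [0.2 0.4 0.1] 20.875
0.075 0.05011981492136457 0.0 [ 0.8 -0.3 -0.7] 22.05
0.068 0.04999032104931846 0.0 [ 0.6  0.1 -0.6] 23.225
0.061 0.05395885889976245 31.21938943862915 [0.1 0.5 2.9] 24.35
```

View pics/dbg2.png

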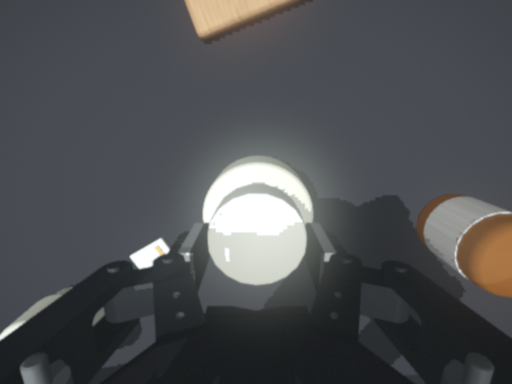

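The fingertips really sit about 25 mm behind the stated TCP height: they only caught the lid's top edge at TCP 0.061. I'll work from measured heights and grip lower.

```bash
sed -i 's/^HOLD=.*/HOLD=.048/' h.py; python3 - <<'E'
from h import *
xy=[.5013,.4185]
hand.move_gripper(.085);f0=fz()
for z in(.056,.052,.048):
    bot.servo_line([*xy,z],velocity=.04); print(z,(fz()-f0).round(1))
hand.move_gripper(.04,40);o=get_obs();print(o["gripper_width"],o["grip_force"],fz().round(1),o["time_s"])
f,K,V=cam("wrist");np.savez("grip.npz",f=f,K=K,V=V)
bot.servo_line([*xy,.068],velocity=.05);bot.dwell(.2);o=get_obs();print("lift",fz().round(1),o["gripper_width"],o["grip_force"])
f,K,V=cam("wrist");save(f,"dbg3.png",1)
E
```

```text
0.056 [-0.5  0.4 -0.2]
0.052 [-0.5 -0.2 -0.1]
0.048 [ 0.2 -0.  -0.4]
0.05488620630440704 41.7777943611145 [1.2 0.1 3.1] 25.975
lift [ 0.2 -1.1 -2.6] 0.05463842873034388 42.82042622566223
```

View pics/dbg3.png

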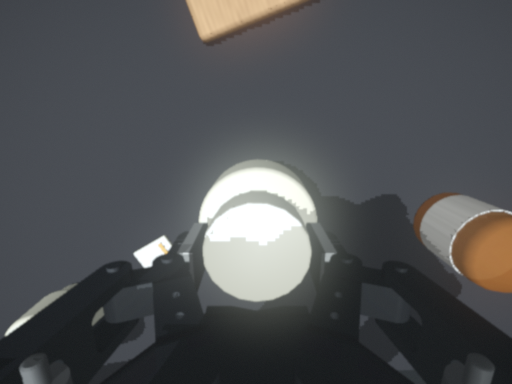

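The lid, at (257,249), sits centred between the pads. I'll check the offset in the tool, then carry it to the recess.

```bash
python3 - <<'E'
from h import *
f,K,V=cam("wrist");o=get_obs();p=ray(K,V,(257,249),.112);off=p[:2]-np.array(o["position"])[:2];print("lid",p,"off",off)
xy=np.array(o["position"])[:2]
bot.servo_line([*xy,.24],velocity=.25)
# tool x (line of the pads' width) offset only matters: rotate from psi=0 to PSI
z=lower(T,.044,PSI,top=.24);o=get_obs();print(o["gripper_width"],o["grip_force"],o["time_s"],o["position"])
f,K,V=cam("wrist");save(f,"seat1.png",1)
E
```

```text
lid [0.50052064 0.42042141 0.112     ] off [-0.00064574  0.00207883]
lower stop z -0.0005 dF [0.1 1.6 4.6] 7.4
0.05453693050338381 43.87034475803375 33.2583 [ 0.4442558  -0.07209338  0.09196541]
```

View pics/seat1.png

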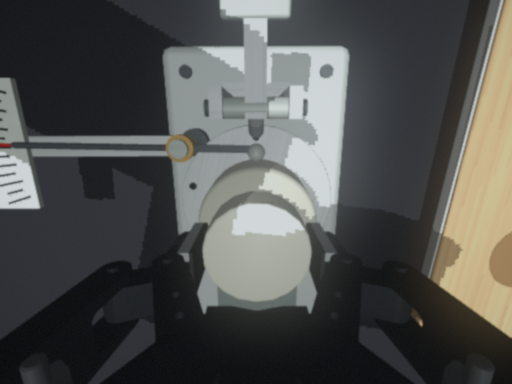

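Jar_a reached the recess floor at the expected height. Next I compute the knob angle from the earlier views, release, and look over the knob.

```bash
cat >> h.py <<'E'
import time
KZ=.060
def kxy(a): return W+ST@(.038*np.array([np.cos(a),np.sin(a)]))
def redtip(name):
    """stand coords (x,y) of pointer red tip from camera; None if hidden"""
    f,K,V=cam(name); h=cv2.cvtColor(f,cv2.COLOR_RGB2HSV)
    m=(((h[...,0]<8)|(h[...,0]>170))&(h[...,1]>110)&(h[...,2]>60)).astype(np.uint8)
    g=proj(K,V,[.27,-.03,.07]); yy,xx=np.nonzero(m)
    s=np.linalg.norm(np.stack([xx,yy],1)-g,axis=1)<(35 if name!="wrist" else 90)
    if s.sum()<2: return None
    w=h[yy[s],xx[s],1].astype(float)**2
    p=ray(K,V,((xx[s]*w).sum()/w.sum(),(yy[s]*w).sum()/w.sum()),.07)[:2]
    return np.r_[ST.T@(p-T),s.sum()]
E
python3 - <<'E'
from h import *
d=np.load("top0.npz");p=ray(d["K"],d["V"],(np.array((507,168))+.5)/4+[215,175]-.5,.09)[:2];v=ST.T@(p-W);print("top knob",v,np.arctan2(v[1],v[0]))
d=np.load("w_st.npz");p=ray(d["K"],d["V"],(np.array((369,371))+.5)/1.5-.5,.09)[:2];v=ST.T@(p-W);print("wr knob",v,np.arctan2(v[1],v[0]))
hand.move_gripper(.085); o=get_obs();p=o["position"]; bot.servo_line([p[0],p[1],.24],velocity=.25)
print(redtip("wrist"),redtip("top"),redtip("side"))
a=np.arctan2(v[1],v[0]); go([*kxy(a),.16],PSI)
print(redtip("wrist"),redtip("top"),redtip("side"))
f,K,V=cam("wrist");np.savez("kn.npz",f=f,K=K,V=V);f2,_,_=cam("top");f3,_,_=cam("side")
save(np.hstack([cv2.resize(f,(400,300)),cv2.resize(f2,(400,300))]),"kn.png",1);print(get_obs()["time_s"])
E
```

```text
top knob [-0.03421696  0.00902328] 2.883754684442919
wr knob [-0.03624392  0.00724397] 2.9443249092756143
[-0.17895051  0.04622975 27.        ] None None
None None None
35.6667
```

View pics/kn.png

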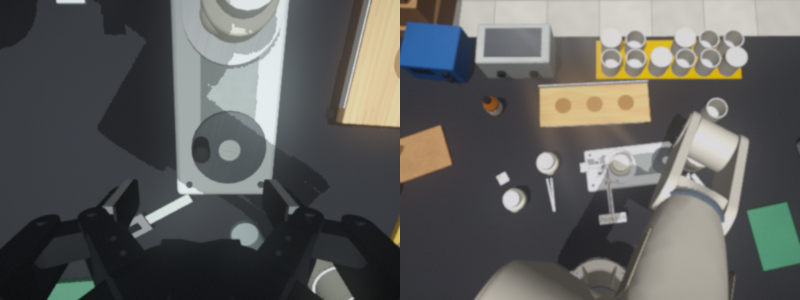

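The top camera sees the scale, at about (612,218) in the half-size view, while the arm is at the crank. I'll read redness there, grip the knob and scan a turn.

```bash
cat >> h.py <<'E'
def tip(f=None,K=None,V=None):
    """pointer reading (rad, uncalibrated) from top camera: redness centroid over the scale"""
    if f is None: f,K,V=cam("top")
    c=proj(K,V,[.268,-.045,.07]).round().astype(int)
    P=f[c[1]-14:c[1]+12,c[0]-24:c[0]+25].astype(float)
    r=P[...,0]-(P[...,1]+P[...,2])/2; r=r-np.median(r); r[r<max(12,.4*r.max())]=0
    if r.sum()==0: return None,0
    yy,xx=np.mgrid[0:P.shape[0],0:P.shape[1]]
    u=((xx*r).sum()/r.sum()+c[0]-24,(yy*r).sum()/r.sum()+c[1]-14)
    p=ST.T@(ray(K,V,u,.07)[:2]-T); return p, r.sum()
def grab(a):
    go([*kxy(a),.14],PSI); hand.move_gripper(.06); bot.servo_line([*kxy(a),KZ],velocity=.12)
    hand.move_gripper(.012,20); o=get_obs(); print("knob",o["gripper_width"],o["grip_force"],fz().round(1),o["time_s"])
def letgo():
    hand.move_gripper(.06); p=get_obs()["position"]; bot.servo_line([p[0],p[1],.17],velocity=.3)
def turn(a0,a1,v=.05,step=np.radians(12)):
    n=max(1,int(np.ceil(abs(a1-a0)/step)))
    for a in np.linspace(a0,a1,n+1)[1:]: bot.servo_line([*kxy(a),KZ],velocity=v)
    return a1
E
python3 - <<'E'
from h import *
d=np.load("top0.npz");print("no jar",tip(d["f"],d["K"],d["V"]))
print("jar",tip())
grab(2.92)
# true angle along tangent is unknown by a few deg; try one step and look
a=2.92
for i in range(3):
    a=turn(a,a+.26); p,s=tip(); o=get_obs();print(round(a,2),None if p is None else p.round(4),int(s),fz().round(1),round(o["gripper_width"],4),o["time_s"])
E
```

```text
no jar (array([-0.17262732,  0.06234068]), np.float64(635.0))
jar (array([-0.17372646,  0.04861776]), np.float64(521.5))
knob 0.019453941990673868 20.836134552955627 [3.1 0.5 5.1] 37.5917
3.18 None 0 [ 1.9 -1.   6.5] 0.0194 38.1417
3.44 None 0 [1.4 0.1 7.4] 0.0193 38.6917
3.7 None 0 [ 1.1 -0.7  8.6] 0.0196 39.2417
```

```bash
python3 - <<'E'
from h import *
s=np.load("side0.npz")
def w(f,K,V):
    c=proj(K,V,[.268,-.035,.06]).round().astype(int);P=f[c[1]-12:c[1]+13,c[0]-20:c[0]+21];return c,P.reshape(-1,3).mean(0).round(),int((P.min(2)>150).sum()),P
print("side0",w(s["f"],s["K"],s["V"])[:3])
d=np.load("top0.npz");print("top0",w(d["f"],d["K"],d["V"])[:3])
a=cam("top");b=cam("side")
ra,rb=w(*a),w(*b);print("now",ra[:3],rb[:3])
save(np.hstack([cv2.resize(a[0],(400,300)),cv2.resize(b[0],(400,300))]),"occ.png",1)
E
```

```text
side0 (array([180, 232]), array([122., 122., 126.]), 382)
top0 (array([268, 277]), array([127., 125., 129.]), 460)
now (array([268, 277]), array([175., 170., 161.]), 797) (array([180, 232]), array([102., 102., 104.]), 234)
```

View pics/occ.png

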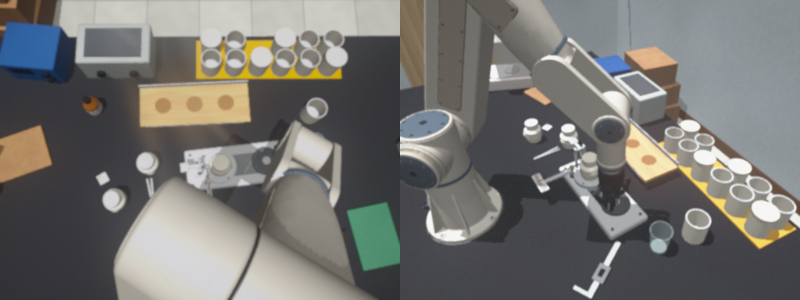

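The top view is blocked by the arm now, but the side view shows the scale clear at about (540,180) in the half-size picture. I'll read the pointer from the side camera.

```bash
cat >> h.py <<'E'
def rd(f=None,K=None,V=None):
    """reading (rad) from side camera; stand y of red tip; 0.13 rad = 17 mm below no-jar"""
    if f is None: f,K,V=cam("side")
    c=proj(K,V,[.268,-.045,.07]).round().astype(int)
    P=cv2.GaussianBlur(f,(3,3),0)[c[1]-16:c[1]+17,c[0]-22:c[0]+23].astype(float)
    r=P[...,0]-(P[...,1]+P[...,2])/2; r=r-np.median(r); mx=r.max(); r[r<max(8,.4*mx)]=0
    if r.sum()==0: return np.nan,mx
    yy,xx=np.mgrid[0:P.shape[0],0:P.shape[1]]
    u=((xx*r).sum()/r.sum()+c[0]-22,(yy*r).sum()/r.sum()+c[1]-16)
    p=ST.T@(ray(K,V,u,.07)[:2]-T); return p[1],mx
E
python3 - <<'E'
from h import *
s=np.load("side0.npz");print("no jar",rd(s["f"],s["K"],s["V"]))
a=3.7
y0=rd();print("start",y0)
L=[]
for i in range(24):
    a=turn(a,a+.26); y,m=rd(); L.append((round(a,2),round(1e3*y,1),int(m)))
print(L); o=get_obs();print(fz().round(1),o["gripper_width"],o["time_s"])
E
```

```text
no jar (np.float64(0.0676394067685792), np.float64(32.0))
start (np.float64(0.05140360020742758), np.float64(30.5))
[(3.96, np.float64(50.7), 33), (4.22, np.float64(50.0), 33), (4.48, np.float64(49.6), 28), (4.74, np.float64(48.9), 30), (5.0, np.float64(48.7), 35), (5.26, np.float64(48.7), 35), (5.52, np.float64(49.0), 30), (5.78, np.float64(49.3), 28), (6.04, np.float64(50.0), 34), (6.3, np.float64(50.7), 33), (6.56, np.float64(50.3), 34), (6.82, np.float64(45.3), 58), (7.08, np.float64(40.4), 39), (7.34, np.float64(42.3), 49), (7.6, np.float64(50.2), 34), (7.86, np.float64(50.1), 34), (8.12, np.float64(49.9), 35), (8.38, np.float64(49.8), 29), (8.64, np.float64(49.7), 29), (8.9, np.float64(49.9), 33), (9.16, np.float64(49.9), 33), (9.42, np.float64(50.2), 36), (9.68, np.float64(50.9), 33), (9.94, np.float64(51.4), 30)]
[ 1.7 -0.6 10.9] 0.019206892750182128 52.5917
```

Clear peak (lowest y) near crank 7.13. I'll go back, scan finely, stop on it and press the marker.

```bash
cat >> h.py <<'E'
def peak(a,c):
    a=turn(a,c-.25,.06); L=[]
    for x in np.arange(c-.25,c+.26,.083):
        a=turn(a,x,.04); L.append((a,rd()[0]*1e3))
    L=np.array(L); b=L[:,1].max(); w=np.clip(L[:,1].min()+5-L[:,1],0,None); pk=(L[:,0]*w).sum()/w.sum()
    a=turn(a,pk,.04); print(L.round(2).tolist(),"pk",pk,"now",rd()[0]*1e3); return a
def press():
    M=T+ST@[0,.12]; go([*M,.20],PSI); hand.move_gripper(0.,20); bot.dwell(.1); f0=np.mean([fz()[2] for _ in range(5)])
    bot.servo_line([*M,.145],velocity=.2); z=.145; L=[]; first=None
    while z>.08:
        z-=.002; bot.servo_line([*M,z],velocity=.04); d=fz()[2]-f0; L.append((round(z,3),round(d,1)))
        if d>1 and first is None: first=z
        if d>7: break
        if first and first-z>.018: break
    bot.dwell(.3); print(L); print("reading",rd(),"t",get_obs()["time_s"]); bot.servo_line([*M,.20],velocity=.25)
E
python3 - <<'E'
from h import *
a=peak(9.94,7.14); open("a.txt","w").write(str(a)); letgo(); print("after",rd()); press()
E
```

```text
[[6.89, 41.16], [6.97, 41.6], [7.06, 42.19], [7.14, 43.61], [7.22, 46.18], [7.31, 48.87], [7.39, 52.44]] pk 6.993962386305171 now 41.62701302482594
after (np.float64(0.041613739113958784), np.float64(21.5))
[(0.143, np.float64(-1.0)), (0.141, np.float64(-0.4)), (0.139, np.float64(-1.0)), (0.137, np.float64(-0.3)), (0.135, np.float64(0.4)), (0.133, np.float64(-0.2)), (0.131, np.float64(0.0)), (0.129, np.float64(-0.2)), (0.127, np.float64(-0.6)), (0.125, np.float64(-0.3)), (0.123, np.float64(-1.7)), (0.121, np.float64(-0.9)), (0.119, np.float64(-0.9)), (0.117, np.float64(-0.8)), (0.115, np.float64(-0.7)), (0.113, np.float64(-1.8)), (0.111, np.float64(-0.8)), (0.109, np.float64(-1.1)), (0.107, np.float64(0.3)), (0.105, np.float64(0.5)), (0.103, np.float64(1.2)), (0.101, np.float64(0.9)), (0.099, np.float64(1.0)), (0.097, np.float64(2.4)), (0.095, np.float64(7.2))]
reading (np.float64(0.042757215089816086), np.float64(29.0)) t 69.3167
```

The reading was slightly off the peak (41.6 vs 40.4), so the margin may be thin. I'll regrip, hill-climb on the live reading and press again on the true top.

```bash
cat >> h.py <<'E'
def climb(a,s=-.08):
    L=[(a,rd()[0]*1e3)]
    def run(s,n):
        nonlocal a
        best=L[-1][1]
        for _ in range(n):
            a=turn(a,a+s,.04); L.append((a,rd()[0]*1e3)); best=min(best,L[-1][1])
            if L[-1][1]>best+1.8: break
    run(s,9); 
    k=len(L)-1; run(-s,12)
    seg=np.array(L[k:]); y=np.convolve(np.pad(seg[:,1],1,mode="edge"),[.25,.5,.25],"valid"); tgt=y.min()
    s2=s; n0=len(L)
    # walk back until smoothed minimum is met again
    for _ in range(12):
        a=turn(a,a+s2/2,.03); v=rd()[0]*1e3; L.append((a,v))
        if v<tgt+.35: break
    print([(round(float(x),2),round(float(y),1)) for x,y in L],"tgt",tgt); return a
E
sed -i 's/bot.servo_line(\[\*M,.145\],velocity=.2); z=.145/bot.servo_line([*M,.115],velocity=.2); z=.115/' h.py
python3 - <<'E'
from h import *
a=float(open("a.txt").read()); grab(a); print("grabbed",rd()[0]*1e3)
a=climb(a); open("a.txt","w").write(str(a)); print(get_obs()["time_s"])
E
```

```text
knob 0.019058716364299694 20.997262001037598 [-0.8  0.7  6.5] 72.775
grabbed 41.55361522278437
[(6.99, 41.5), (6.91, 40.5), (6.83, 40.9), (6.75, 42.2), (6.67, 43.7), (6.75, 42.8), (6.83, 42.3), (6.91, 41.5), (6.99, 41.6), (7.07, 42.4), (7.15, 43.6), (7.11, 43.0), (7.07, 42.5), (7.03, 42.4), (6.99, 41.7)] tgt 41.743755823660265
77.075
```

Peak is around 6.93. I'll settle there, press, and shelve jar_a. Comparing the top views, jar_c seems to have been knocked by about 25 mm, so I'll re-measure b and c too.

```bash
cat >> h.py <<'E'
def blob(f,K,V,g):
    c=proj(K,V,g).astype(int);x0,y0=c-26;P=cv2.cvtColor(f,cv2.COLOR_RGB2GRAY)[y0:y0+52,x0:x0+52]
    n,l,s,ce=cv2.connectedComponentsWithStats((cv2.GaussianBlur(P,(3,3),0)>85).astype(np.uint8))
    i=1+np.argmax(s[1:,4]);b=s[i];u=(b[0]+b[2]/2-.5+x0,b[1]+b[3]/2-.5+y0);return ray(K,V,u,.05)[:2],b[2:]
def shelve(xy):
    z=lower(xy,.05,0,top=.26); hand.move_gripper(.085); bot.servo_line([*get_obs()["position"][:2],.24],velocity=.3)
E
python3 - <<'E'
from h import *
a=float(open("a.txt").read()); a=turn(a,6.94,.03); print("rd",rd()[0]*1e3); open("a.txt","w").write(str(a)); letgo(); press()
pick(T,.044,PSI,top=.26); shelve([.6687,.1311]); print(get_obs()["time_s"])
f,K,V=cam("top");np.savez("top2.npz",f=f,K=K,V=V)
for n in("top0","top1","top2"):
    d=np.load(n+".npz");print(n,[(blob(d["f"],d["K"],d["V"],g)) for g in([.33,.297,.05],[.48,.2,.05])])
print(lids(f,K,V,[.6687,.1311,.142]).round(4))
E
```

```text
rd 41.76409949586325
[(0.113, np.float64(0.2)), (0.111, np.float64(0.5)), (0.109, np.float64(0.8)), (0.107, np.float64(2.3)), (0.105, np.float64(1.7)), (0.103, np.float64(1.7)), (0.101, np.float64(2.0)), (0.099, np.float64(2.8)), (0.097, np.float64(3.9)), (0.095, np.float64(8.2))]
reading (np.float64(0.042762319772497115), np.float64(29.0)) t 83.5167
pre [-0.7 -0.7  0.3]
grip 0.05489418730098385 41.073585748672485 87.45
lift [ 0.1 -0.3 -2.4]
lower stop z -0.0005 dF [-3.8 -0.3  5.3] 8.1
94.75
top0 [(array([0.32469224, 0.29515853]), array([ 31,  32, 754], dtype=int32)), (array([0.48524679, 0.1992073 ]), array([ 31,  33, 786], dtype=int32))]
top1 [(array([0.3260405, 0.2965715]), array([ 32,  33, 801], dtype=int32)), (array([0.48524679, 0.1992073 ]), array([ 31,  33, 786], dtype=int32))]
top2 [(array([0.33276087, 0.29686016]), array([  50,   52, 2552], dtype=int32)), (array([0.4838539 , 0.20333752]), array([  52,   52, 2704], dtype=int32))]
[]
```

```bash
python3 - <<'E'
from h import *
d=np.load("top0.npz");im=cv2.cvtColor(cv2.imread("pics/occ.png"),cv2.COLOR_BGR2RGB)[:,:400];im=cv2.resize(im,(512,384))
print([blob(im,d["K"],d["V"],g) for g in([.33,.297,.05],[.47,.195,.05])])
xy=[.328,.2975]; go([*xy,.25],0); f,K,V=cam("wrist");np.savez("wb.npz",f=f,K=K,V=V)
print(lids(f,K,V,[*xy,.092]).round(4), lids(f,K,V,[.455,.19,.092]).round(4)); 
f,K,V=cam("top");np.savez("top3.npz",f=f,K=K,V=V);print([blob(f,K,V,g) for g in([.33,.297,.05],[.46,.195,.05])]); print(get_obs()["time_s"])
E
```

```text
[(array([0.3260405, 0.2965715]), array([ 32,  33, 812], dtype=int32)), (array([0.45010411, 0.18305371]), array([ 32,  36, 831], dtype=int32))]
[[0.3288 0.2947 0.092  0.9591]
 [0.3288 0.2969 0.092  0.9822]
 [0.3312 0.3041 0.092  1.1043]
 [0.3269 0.2941 0.092  1.0306]
 [0.3306 0.2947 0.092  1.0801]
 [0.3312 0.2916 0.092  1.1043]] [[0.4494 0.1928 0.092  0.9302]
 [0.4314 0.2181 0.092  0.9971]
 [0.4506 0.1902 0.092  0.9863]
 [0.4328 0.216  0.092  1.0784]
 [0.4394 0.2001 0.092  1.0653]
 [0.4536 0.1905 0.092  1.0784]]
[(array([0.3260405, 0.2965715]), array([ 32,  33, 798], dtype=int32)), (array([0.45569137, 0.18319166]), array([ 30,  30, 690], dtype=int32))]
96.3167
```

Jar_b is at (0.3288, 0.2965), unmoved. Jar_c has been knocked to about (0.451, 0.188). Proceeding with jar_b.

```bash
cat >> h.py <<'E'
def find(a):
    L=[]; best=99; lo=None
    for i in range(28):
        a=turn(a,a+.26,.07); v=rd()[0]*1e3; L.append((round(a,2),round(v,1)))
        if v<best: best=v
        if best<45 and v>best+1.2: break
    print(L); F=[]; best=99
    for i in range(14):
        a=turn(a,a-.085,.04); v=rd()[0]*1e3; F.append((a,v)); best=min(best,v)
        if best<45 and v>best+1.3: break
    F=np.array(F); c=F[F[:,1]<best+.9,0].mean(); a=turn(a,c,.04)
    v=rd()[0]*1e3; print(F.round(2).tolist(),"centre",c,"rd",v); return a,v
def seat_and_find(xy,psi=0.):
    pick(xy,0.,psi,top=.24); z=lower(T,.044,PSI,top=.24); 
    if not -.003<z<.003: raise Exception("not seated")
    hand.move_gripper(.085); bot.servo_line([*get_obs()["position"][:2],.22],velocity=.3)
    a=float(open("a.txt").read())%(2*np.pi); grab(a)
    a,v=find(a); open("a.txt","w").write(str(a)); print("t",get_obs()["time_s"]); return v
E
python3 - <<'E'
from h import *
v=seat_and_find([.3288,.2968])
if v<43.3:
    letgo(); press(); print(get_obs()["time_s"])
E
```

```text
pre [-0.3 -0.2  0.8]
grip 0.054866225863504293 41.01962506771088 98.875
lift [-0.3  0.2 -3.9]
lower stop z -0.0005 dF [-1.3  5.6 10.3] 14.2
knob 0.019308703529364105 21.08316868543625 [-0.6  0.2  5.1] 108.7667
[(0.92, np.float64(53.5)), (1.18, np.float64(53.4)), (1.44, np.float64(52.9)), (1.7, np.float64(52.5)), (1.96, np.float64(51.9)), (2.22, np.float64(51.4)), (2.48, np.float64(51.1)), (2.74, np.float64(50.3)), (3.0, np.float64(50.0)), (3.26, np.float64(49.8)), (3.52, np.float64(49.4)), (3.78, np.float64(49.4)), (4.04, np.float64(49.6)), (4.3, np.float64(49.9)), (4.56, np.float64(50.1)), (4.82, np.float64(51.0)), (5.08, np.float64(50.4)), (5.34, np.float64(42.6)), (5.6, np.float64(38.8)), (5.86, np.float64(43.5))]
[[5.77, 41.56], [5.69, 39.57], [5.6, 38.82], [5.52, 39.57], [5.43, 40.57]] centre 5.601814692820412 rd 38.77905881007711
t 121.625
[(0.113, np.float64(-1.0)), (0.111, np.float64(-1.6)), (0.109, np.float64(-1.3)), (0.107, np.float64(1.3)), (0.105, np.float64(1.3)), (0.103, np.float64(1.3)), (0.101, np.float64(1.0)), (0.099, np.float64(2.0)), (0.097, np.float64(2.8)), (0.095, np.float64(7.5))]
reading (np.float64(0.040124325214724796), np.float64(42.5)) t 127.925
128.4917
```

Jar_b's peak is clean (38.8) and it is marked. Shelving b, then hovering over c to measure it.

```bash
python3 - <<'E'
from h import *
pick(T,.044,PSI,top=.25); shelve([.6740,.0165])
xy=[.451,.188]; go([*xy,.24],0); f,K,V=cam("wrist");np.savez("wc.npz",f=f,K=K,V=V)
print(lids(f,K,V,[*xy,.092]).round(4)); print("tcp",proj(K,V,[*xy,.092])); save(f,"wc.png",1); print(get_obs()["time_s"])
E
```

```text
pre [ 0.6 -0.3 -0.7]
grip 0.054525641996907286 41.11386179924011 131.7917
lift [ 0.9 -0.2 -2.8]
lower stop z -0.0005 dF [-2.1 -0.5  5.3] 8.7
[[0.4569 0.183  0.092  0.974 ]
 [0.4569 0.1849 0.092  0.9964]
 [0.456  0.1876 0.092  1.1031]
 [0.4554 0.1806 0.092  1.0679]
 [0.459  0.1849 0.092  0.9708]
 [0.459  0.1928 0.092  1.1031]]
tcp [256.30406798 172.69954518]
140.0083
```

View pics/wc.png

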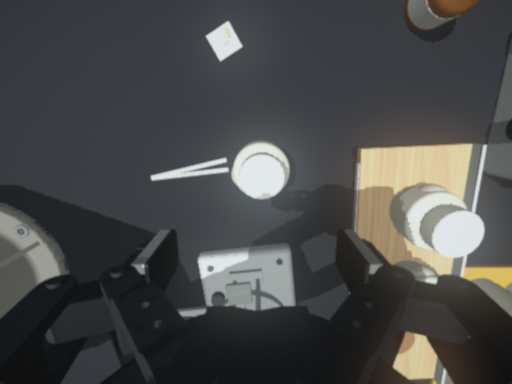

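The lid of jar_c is at (262,176), which gives (0.457, 0.185) and matches the circle fit. Jar_a stands upright on the left disc.

```bash
python3 - <<'E'
from h import *
v=seat_and_find([.4567,.1858])
if v<43.3:
    letgo(); press(); print(get_obs()["time_s"])
E
```

```text
pre [ 0.1 -0.   0.4]
grip 0.05468381089707211 41.16001009941101 142.5667
lift [-0.5  0.1 -4.7]
lower stop z -0.0005 dF [-3.4  6.4 11.9] 15.1
knob 0.019355642899608467 21.265925467014313 [3.  0.1 5.2] 152.1667
[(5.86, np.float64(53.4)), (6.12, np.float64(53.3)), (6.38, np.float64(52.5)), (6.64, np.float64(51.8)), (6.9, np.float64(51.5)), (7.16, np.float64(50.4)), (7.42, np.float64(49.8)), (7.68, np.float64(49.8)), (7.94, np.float64(49.3)), (8.2, np.float64(49.3)), (8.46, np.float64(49.2)), (8.72, np.float64(49.4)), (8.98, np.float64(49.9)), (9.24, np.float64(50.2)), (9.5, np.float64(50.9)), (9.76, np.float64(45.4)), (10.02, np.float64(41.0)), (10.28, np.float64(42.8))]
[[10.2, 41.01], [10.11, 40.51], [10.03, 41.25], [9.94, 42.2]] centre 10.111814692820406 rd 40.55596549430345
t 163.625
[(0.113, np.float64(0.8)), (0.111, np.float64(-0.5)), (0.109, np.float64(-0.4)), (0.107, np.float64(1.1)), (0.105, np.float64(2.0)), (0.103, np.float64(1.5)), (0.101, np.float64(1.9)), (0.099, np.float64(2.5)), (0.097, np.float64(3.2)), (0.095, np.float64(8.2))]
reading (np.float64(0.041908192234287385), np.float64(34.0)) t 169.925
170.4917
```

```bash
python3 - <<'E'
from h import *
pick(T,.044,PSI,top=.25); shelve([.6793,-.0977])
go([.62,-.07,.40],0); f,K,V=cam("wrist");f2,K2,V2=cam("top");f3,K3,V3=cam("side")
for p in([.6687,.1311],[.674,.0165],[.6793,-.0977]):
    print(p,lids(f,K,V,[*p,.142])[:2].round(4).tolist(),"| top",lids(f2,K2,V2,[*p,.142])[:2].round(4).tolist())
print(get_obs()["time_s"])
E
```

```text
pre [ 0.6 -0.1  0.5]
grip 0.05480993799975322 40.99006712436676 173.7917
lift [-0.3 -0.6 -3.9]
lower stop z -0.0005 dF [-3.1  0.3  5.2] 8.3
[0.6687, 0.1311] [[0.6666, 0.126, 0.142, 0.9238], [0.6687, 0.1275, 0.142, 1.0079]] | top [[0.6702, 0.1328, 0.142, 1.0977], [0.6646, 0.1301, 0.142, 0.9048]]
[0.674, 0.0165] [[0.6739, 0.0144, 0.142, 0.9206], [0.665, 0.0112, 0.142, 1.1025]] | top [[0.7018, 0.0258, 0.142, 1.0728]]
[0.6793, -0.0977] [[0.6789, -0.0973, 0.142, 0.9483], [0.6789, -0.0998, 0.142, 1.0131]] | top []
181.7083
```

All three lids measure within about 5 mm of their disc centres, and the gripper is clear.

```bash
python3 -c "
from h import *
print(hand_in())"
```

```text
the job is handed in; nothing more can be done
None
```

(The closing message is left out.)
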